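# Hang the two audiometry headsets on the balance rack

### The job

After the hearing tests, tidy the two matching full-size headsets with the round ear cups away on the tipping balance rack: hang one by its headband on the cradle at each end of the bar, so that the bar comes level again. The smaller child's headset with square cups does not belong on it.

Things in the scene. Friction and masses are not known exactly. Their poses are not given: they have to be found in the camera images.
- headset_a: Full-size rigid headset, 250 g: black band, grey round 60 mm ear cups; stands on flat cup feet, 150 mm tall. Origin: centre of the band's UNDERSIDE, 142 mm above the feet. z up; x from cup to cup (centres at +-70 mm, 166 mm overall, 114 mm free between); y across the band. Flat top of band: 64 (x) by 28 (y) by 8 mm thick (z 0 to 8), pinched across its 28 mm. Half a turn about z looks the same.
- headset_b: The other full-size headset, identical to headset_a, same origin and axes; its cups reach from 77 to 142 mm below the origin. Both stand in a row with a third, the smaller child's headset (113 mm tall, white square cups), which is not to be hung.
- seat_left (a point): Centre of the top of the cradle at the left (+y) end of the rack's bar: a black pad 50 mm long across the bar (x), 16 mm wide along it (y, towards the left end), 8 mm thick, on a thin post 160 mm from the pivot. Top 185 mm above the desk when level, 45 mm above the bar's centre line; tilts with the bar. The band's flat top rests on it, ear cups hanging one each side of the bar.
- seat_right (a point): The like cradle at the right (-y) end, same axes, 320 mm from seat_left. The bar (350 by 18 by 12 mm high, pivot at 140 mm on a fixed column, foot 110 mm wide) is a seesaw, level at the start, with a weak damped spring (1.5 N m/rad), stops at 8 degrees: one headset tips it to the stop (its cradle 22 mm lower, the other 22 mm higher); two equal ones level it in 1 to 2 s.

How it is judged:
By the outcome, as a careful person would: the job done as asked, in the order asked, and still so for the second after the job is handed in, with the robot touching nothing.
It also fails if it takes over 67 s, if anything falls off the work surface, if the arm or the gripper's body presses on something with over 40 N, if the wrist force passes 120 N, or if a joint passes its speed limit or range.

### The arm

A 6-joint arm with a two-finger parallel gripper is mounted at the origin on the work surface. World frame = base frame: x ahead of the robot, y to its left, z up, the work surface at z = 0. Lengths are in m, angles in rad, forces in N, time in s.
With the tool pointing down it reaches from about 0.275 to 0.875 m from the base axis. Payload 12.5 kg.
Tool frame: the origin (TCP) lies on the mounting face of the last link; the fingertips stand 173 mm ahead of it and the grasp point (between the pads) lies 155 mm ahead of it; z points along the fingers, y is the line along which they close (so a half turn about z gives the same grasp; the last joint's range is limited). The gripper opens to 85 mm and grips with 20 to 120 N. Pads are 22 mm wide; open, the fingers measure 114 mm over their backs; the gripper's body (76 mm by 85 mm) begins 54 mm behind the grasp point. The pads swing forward as they close: fully open they stand 13 mm farther back than shut.
Start: joints at [-1.284, 0.351, 1.652, -0, 1.139, -0.085], TCP at [0.2, -0.512, 0.405] pointing down, gripper open.
Joint ranges: [-2.75, 2.75], [-0.79, 2.1], [0.01, 2.65], [-1.57, 4.71], [0.07, 3.14], [-2.87, 2.87]. Speed limits (rad/s): [2.22, 2.22, 2.79, 3.14, 3.14, 3.14].

### API

Orientations are given as a unit quaternion [w, x, y, z].
In Python, from station import robot gives the robot as it stands.
- The arm moves only by the tool step_arm, never from a script. Its argument "plan" is one flat list of numbers, 7 for each row, row after row: the shift along the tool's x, y, z in m, then the turn, a rotation vector about the tool's x, y, z in degrees, then the gripper command: -1 is shut, 1 is fully open, values between are in proportion. In form: [x, y, z, wx, wy, wz, claw, x, y, z, wx, wy, wz, claw, ...]. A call has 1 to 5 rows; each row is the pose to reach, as a shift and turn from the pose commanded when the call began, along the tool's axes at that moment; what a row does not reach only later rows make up. A row lasts 1/8 s, in which the tool goes at most 62.5 mm and 10.7 degrees, less where a joint would pass 70% of its speed; a pose out of reach is approached as far as the arm can. A call with a gripper value outside its range is refused whole. The fingers move at their own pace and stop on an object; "grip_force" is the grip in N (left out, the last holds). Time passes only in rows, so rows that repeat a pose let the fingers close. It gives the time, the measured TCP pose, the force, the opening and the grip force at its end, in the units of the state.
- robot.read_state(): the state, without advancing time (a new reading comes with each control period).
- robot.capture(name): name is "scene" or "top"; returns the picture (420x560x3 uint8, blue, green, red); there is no depth.
- robot.camera_model(name): a dict with "fx", "fy", "cx", "cy" (pixels), "R" (3x3) and "t" (3): a world point X has camera coordinates R X + t. Camera axes: x right, y down, z forward; pixel columns grow to the right and rows downward; lengths in m; the calibration is good to about 2 mm. A picture is of the moment at which its call begins. camera_model takes no time and is no camera call.
- robot.job_done(): hands the job in; it is judged then, once.
Trained networks look in the newest picture that a camera, given by its name, has taken for a name from the list of things; names that differ only in an ending like _2 or _b are one class to them, and where a whole thing is asked for, a point or a joint stands for the part that bears it (a point fixed in the world has none). Each returns a list of dicts, best first, with "confidence" (0 to 1); they miss things now and then, are a little off and sometimes report something else, mostly with a low value. They report only what shows in the picture. A call takes as long as a camera call.
- robot.look_for(query, camera): "centre" ([x, y, z] in m, in the coordinates of the camera as it stood for that picture, good to about 4 mm: the middle of the surface that is visible of it).
- robot.mark_of(query, camera): "centre" ([x, y, z] in m, in the coordinates of the camera as it stood for that picture, good to about 4 mm: a listed point, or the origin of a listed thing).
The state is a dict: "time_s": time; "qpos": joint angles; "dq": joint speeds; "tau": joint torques, N m; "ee_pos": TCP position; "ee_rot": TCP orientation; "contact_force": force on the tool from outside, world axes, zero at the start; "moment": the same for the moment, N m; "gripper_width": finger opening in m; "gripper_force": force on a finger pad.
Only numpy, scipy, OpenCV 4.12 (cv2) and the standard library are available. Lean on these libraries where they do the work, as an engineer would, in place of code of your own. Each camera call takes 0.05 s, during which the arm holds its last target. There are 200 camera calls.

## Working session

There is one attempt and no reset: what is moved stays moved. The work goes in short steps, Python scripts to look and compute and a tool call to move; the robot and the scene stay as the last step left them, time stands still between calls to the robot, and variables do not carry over. Pictures are saved under pics/ and viewed, at most 10 in all, crops included, and the job is handed in when it is done.

Besides the shell and the picture viewer there is one more tool, called after "Request:" as a command line: name --argument value ..., lists and objects as JSON in quotes. step_arm: Moves the arm, as the interface text tells. Its arguments: {"type":"object","properties":{"plan":{"type":"array"},"grip_force":{"type":"number"}},"required":["plan"]}

```bash
mkdir -p pics
cat > h.py <<'E'
import numpy as np, cv2
from station import robot
def w(c,p):
    m=robot.camera_model(c); return np.array(m["R"]).T@(np.array(p)-np.array(m["t"]))
def proj(c,X):
    m=robot.camera_model(c); p=np.array(m["R"])@np.array(X)+np.array(m["t"]); return [m["fx"]*p[0]/p[2]+m["cx"],m["fy"]*p[1]/p[2]+m["cy"]]
def ray(c,u,v,z):
    m=robot.camera_model(c);R=np.array(m["R"]);o=-R.T@np.array(m["t"]);d=R.T@np.array([(u-m["cx"])/m["fx"],(v-m["cy"])/m["fy"],1]);return o+d*(z-o[2])/d[2]
E
python3 - <<'E'
from h import *
for c in("scene","top"):
    cv2.imwrite(f"pics/{c}0.png",robot.capture(c))
    for q in("headset_a","seat_left","seat_right"):
        for d in robot.mark_of(q,c): print(c,q,w(c,d["centre"]).round(3),round(d["confidence"],2))
s=robot.read_state();print(s["time_s"],s["ee_pos"],s["ee_rot"],s["gripper_width"])
E
```

```text
scene headset_a [ 0.432 -0.027  0.147] 0.74
scene headset_a [ 0.453 -0.265  0.144] 0.73
scene seat_left [0.642 0.116 0.188] 0.68
scene seat_left [ 0.617 -0.2    0.184] 0.39
scene seat_right [ 0.615 -0.202  0.182] 0.92
top headset_a [ 0.462 -0.262  0.144] 0.91
top headset_a [ 0.432 -0.025  0.141] 0.86
top seat_left [0.643 0.119 0.185] 0.62
top seat_right [ 0.621 -0.204  0.186] 0.91
0.4 [ 0.19981521 -0.51238164  0.40460085] [-1.00700441e-04  9.82770333e-01  1.84830901e-01 -1.10320822e-05] 0.0852698871761707
```

View pics/scene0.png

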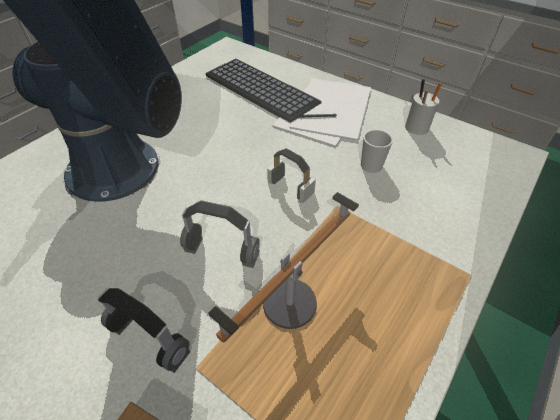

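View pics/top0.png

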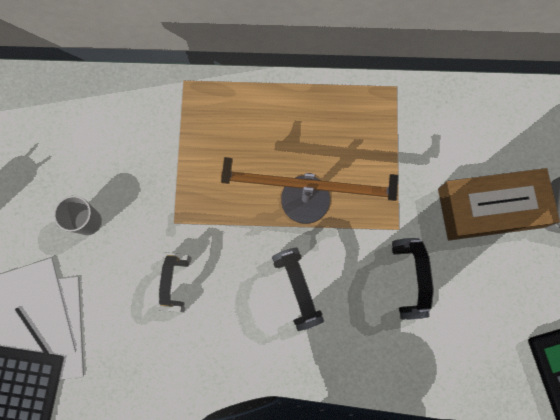

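The scene picture shows, front to back, a black full-size headset at (145,325), the second at (220,230) and the small square-cupped one at (292,175), with cradles at (223,320) and (345,202). In the top picture the full-size pair is at (418,280) and (298,288), the child's headset at (173,282), and the cradles at (393,187) and (227,170). I'll get the yaws from a zoom.

Run:
```python
from h import *
im=robot.capture("top")
cv2.imwrite("pics/z.png",cv2.resize(im[150:345,215:450],None,fx=3.4,fy=3.0,interpolation=cv2.INTER_CUBIC))
m=robot.camera_model("top");print(-np.array(m["R"]).T@m["t"],m["fx"])
for q in("headset_a","seat_left","seat_right"):
    for d in robot.mark_of(q,"top"): print(q,w("top",d["centre"]).round(3),round(d["confidence"],2))
g=cv2.cvtColor(im,cv2.COLOR_BGR2GRAY)
for u0,u1,v0,v1 in((385,445,225,330),(265,330,240,340)):
    n,l,st,c=cv2.connectedComponentsWithStats((g[v0:v1,u0:u1]<60).astype(np.uint8))
    i=1+st[1:,4].argmax(); ys,xs=np.where(l==i); pts=np.stack([xs+u0,ys+v0],1).astype(np.float32)
    print(st[i],cv2.minAreaRect(pts))
```

```text
[0.36311339 0.00814321 1.17430515] 536.5676377340668
headset_a [ 0.431 -0.025  0.141] 0.74
headset_a [ 0.463 -0.268  0.143] 0.66
seat_left [0.645 0.118 0.186] 0.74
seat_right [ 0.621 -0.206  0.184] 0.63
[   7   14   41   80 1431] ((413.159423828125, 277.72308349609375), (79.04719543457031, 35.84024429321289), 83.34557342529297)
[  10   12   48   78 1136] ((297.751220703125, 290.5390319824219), (74.9192886352539, 28.100906372070312), 69.775146484375)
```

View pics/z.png

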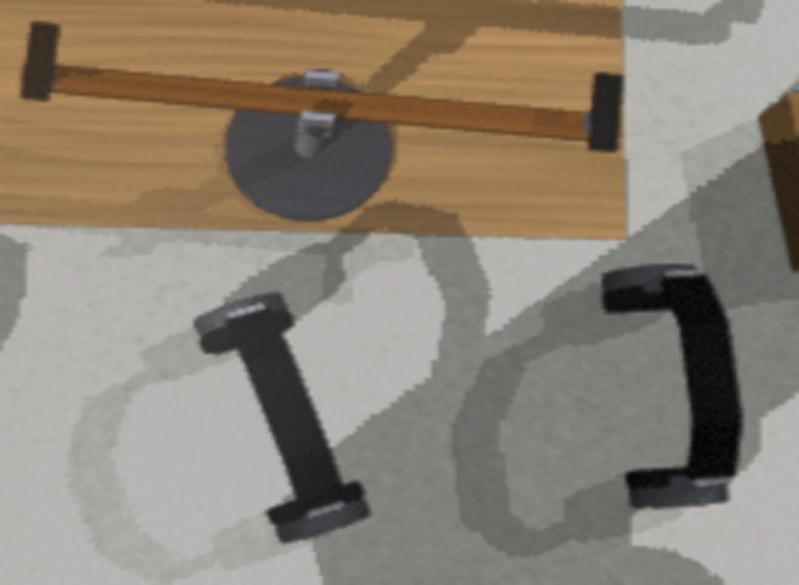

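The crop gives clean band edges (middle headset tilted about 19°, right one about 6°) and cradle pads centred at roughly (40,61) and (605,112). I'll convert these to world coordinates.

Run:
```python
from h import *
r=lambda X,Y,z: ray("top",215+(X-1.2)/3.4,150+(Y-1)/3.0,z)[:2]
L=r(41,61,.185);R=r(605.5,112,.185);d=L-R
print("seats",L,R,np.hypot(*d),"yaw",np.degrees(np.arctan2(-d[0],d[1])))
def yaw(a,b):d=a-b;return np.degrees(np.arctan2(d[1],d[0]))
print("padyaw",yaw(r(45,22,.185),r(35,98,.185)),yaw(r(607,73,.185),r(603,150,.185)))
print("right",yaw(r(655,270,.06),r(679,503,.06)),yaw(r(684,325,.15),r(697,430,.15)),yaw(r(603,290,.05),r(628,490,.05)))
print(" band c",r(711,375,.15), r(712,385,.15))
print("mid",yaw(r(240,307,.06),r(324,527,.06)),yaw(r(240,345,.15),r(300,500,.15)),"c",r(290,420,.15))
for n,p in(("a",[.46,-.265,.15]),("b",[.431,-.025,.15])):
    u=proj("top",p);print(n,(u[0]-215)*3.4,(u[1]-150)*3)
```

```text
seats [0.64467447 0.11825539] [ 0.62030294 -0.19873739] 0.3179282892160304 yaw -4.396454413243511
padyaw -3.6491261816192053 -3.2419783750329314
right 4.148388100927964 5.052447174097891 5.577842614757906
 band c [ 0.45877903 -0.26311907] [ 0.45245591 -0.26353027]
mid 20.054346918402363 20.37278838812462 c [ 0.42380799 -0.02772013]
a 713.1025104813305 372.1585740051231
b 284.20142606725665 407.4211097698516
```

```bash
cat >> h.py <<'E'
from scipy.spatial.transform import Rotation as Ro
C=np.array([.632,-.041,.140]); BY=-4.2
def tool(yaw,tilt=0):  # tilt: bar-axis (world x turned by yaw) rotation, deg
    return Ro.from_euler("z",yaw,degrees=True)*Ro.from_euler("x",tilt,degrees=True)*Ro.from_euler("x",180,degrees=True)
def to(name,grasp,yaw,tilt=0,src=None):
    s=robot.read_state(); 
    p,q=(np.array(s["ee_pos"]),Ro.from_quat(np.roll(s["ee_rot"],-1))) if src is None else src
    R=tool(yaw,tilt); t=np.array(grasp)-R.apply([0,0,.155])
    print(name,"shift",(q.inv().apply(t-p)).round(4),"rot",(q.inv()*R).as_rotvec(degrees=True).round(2),"tcp",t.round(3)); return t,R
def seat(side,tilt,h=0.004):  # grasp point on band over seat; side +1 left
    B=Ro.from_euler("z",BY,degrees=True)*Ro.from_euler("x",tilt,degrees=True)
    return C+B.apply([0,side*.16,.045+h])
E
python3 - <<'E'
from h import *
s=to("hover",[.459,-.264,.21],5)
to("grasp",[.459,-.264,.146],5,src=s)
to("grasp",[.459,-.264,.146],5)
E
```

```text
hover shift [ 0.3317 -0.1373  0.0397] rot [-0.   0.  16.3] tcp [ 0.459 -0.264  0.365]
grasp shift [ 0.    -0.     0.064] rot [0. 0. 0.] tcp [ 0.459 -0.264  0.301]
grasp shift [ 0.3317 -0.1373  0.1037] rot [-0.   0.  16.3] tcp [ 0.459 -0.264  0.301]
```

Request:
step_arm --plan '[0.06, -0.025, 0.005, 0, 0, 5, 1, 0.115, -0.05, 0.012, 0, 0, 10, 1, 0.17, -0.075, 0.02, 0, 0, 16.3, 1, 0.225, -0.1, 0.03, 0, 0, 16.3, 1, 0.28, -0.12, 0.0397, 0, 0, 16.3, 1]' --grip_force 40

```text
time_s: 1.23
ee_pos: [0.4182, -0.2972, 0.365]
ee_rot: [0.0, 0.999, 0.044, 0.0]
contact_force: [0.8, -1.7, 1.3]
gripper_width: 0.0851
gripper_force: 0.0
```

Request:
step_arm --plan '[0.035, -0.012, 0, 0, 0, 0, 1, 0.0517, -0.0173, 0, 0, 0, 0, 1, 0.0517, -0.0173, 0, 0, 0, 0, 1]'

```text
time_s: 1.6
ee_pos: [0.4673, -0.2772, 0.3649]
ee_rot: [0.0, 0.999, 0.044, -0.0]
contact_force: [-0.3, -0.4, 0.1]
gripper_width: 0.0854
gripper_force: 0.0
```

Run:
```python
from h import *
im=robot.capture("top")
cv2.imwrite("pics/z1.png",cv2.resize(im[150:345,215:450],None,fx=3.4,fy=3.0,interpolation=cv2.INTER_CUBIC))
im=robot.capture("scene");cv2.imwrite("pics/s1.png",cv2.resize(im[200:400,60:300],None,fx=3,fy=3))
s=robot.read_state();print(s["time_s"],s["ee_pos"])
to("g",[.459,-.264,.146],5)
```

```text
1.7 [ 0.4663005  -0.27775554  0.36493241]
g shift [-0.0061 -0.0143  0.0639] rot [-0.01  0.03 -0.04] tcp [ 0.459 -0.264  0.301]
```

View pics/s1.png

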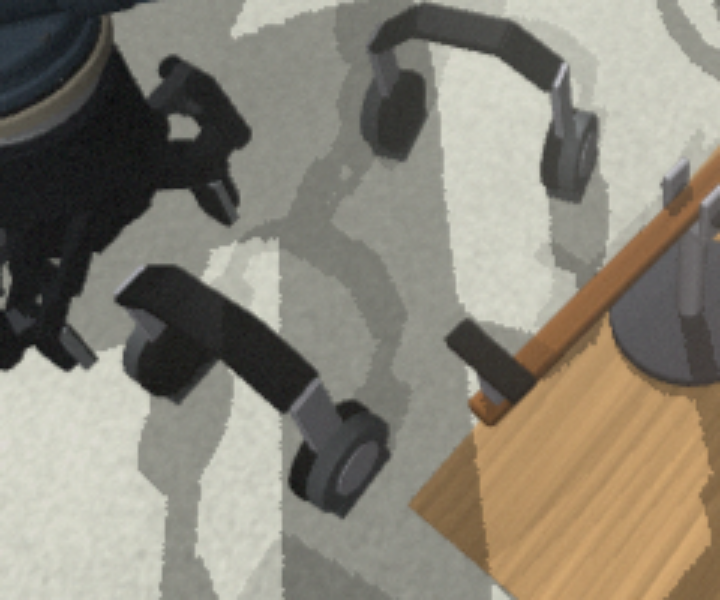

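The view shows the open fingers straddling the right headset's band (fingertips near (220,190) and (80,345) in the crop) at about the right place. I'll correct the offset and descend.

Request:
step_arm --plan '[-0.006, -0.0143, 0, 0, 0, 0, 1, -0.006, -0.0143, 0.02, 0, 0, 0, 1, -0.006, -0.0143, 0.045, 0, 0, 0, 1, -0.006, -0.0143, 0.064, 0, 0, 0, 1, -0.006, -0.0143, 0.064, 0, 0, 0, 1]'

```text
time_s: 2.33
ee_pos: [0.4588, -0.2631, 0.3002]
ee_rot: [-0.001, 0.999, 0.043, -0.001]
contact_force: [0.1, 0.2, 0.8]
gripper_width: 0.0854
gripper_force: 0.0
```

Request:
step_arm --plan '[0, 0, 0, 0, 0, 0, -1, 0, 0, 0, 0, 0, 0, -1, 0, 0, 0, 0, 0, 0, -1, 0, 0, 0, 0, 0, 0, -1, 0, 0, 0, 0, 0, 0, -1]'

```text
time_s: 2.95
ee_pos: [0.46, -0.2636, 0.3016]
ee_rot: [0.0, 0.999, 0.044, 0.0]
contact_force: [-2.6, -0.6, 5.5]
gripper_width: 0.0272
gripper_force: 39.7
```

Request:
step_arm --plan '[0, 0, 0, 0, 0, 0, -1, 0, 0, 0, 0, 0, 0, -1, 0, 0, -0.02, 0, 0, 0, -1, 0, 0, -0.04, 0, 0, 0, -1, 0, 0, -0.04, 0, 0, 0, -1]'

```text
time_s: 3.58
ee_pos: [0.46, -0.2635, 0.3417]
ee_rot: [0.001, 0.999, 0.044, 0.001]
contact_force: [0.2, -0.4, -3.3]
gripper_width: 0.0272
gripper_force: 40.2
```

Run:
```python
from h import *
a=robot.capture("scene")[150:400,30:300];b=robot.capture("top")[150:345,215:450]
a=cv2.resize(a,(400,370));b=cv2.resize(b,(400,370))
cv2.imwrite("pics/g.png",np.hstack([a,b]))
for c in("top","scene"):
    if c=="scene":robot.capture(c)
    for d in robot.mark_of("headset_a",c): print(c,w(c,d["centre"]).round(3),round(d["confidence"],2))
s=robot.read_state();print(s["time_s"],s["ee_pos"],s["contact_force"],s["moment"])
g=seat(-1,0)
to("lift",[.459,-.264,.40],5)
to("above seat",g+[0,0,.18],BY)
```

```text
top [ 0.432 -0.026  0.141] 0.76
scene [ 0.431 -0.026  0.148] 0.87
scene [ 0.457 -0.267  0.182] 0.83
3.825 [ 0.4597061  -0.26329508  0.34003308] [ 0.07435844 -1.01650817 -2.82852368] [-0.00610325  0.02078575 -0.01488066]
lift shift [-0.001   0.0004 -0.215 ] rot [-0.06  0.07 -0.  ] tcp [ 0.459 -0.264  0.555]
above seat shift [ 0.1652 -0.0487 -0.1841] rot [-0.05  0.07  9.2 ] tcp [ 0.62  -0.201  0.524]
```

View pics/g.png

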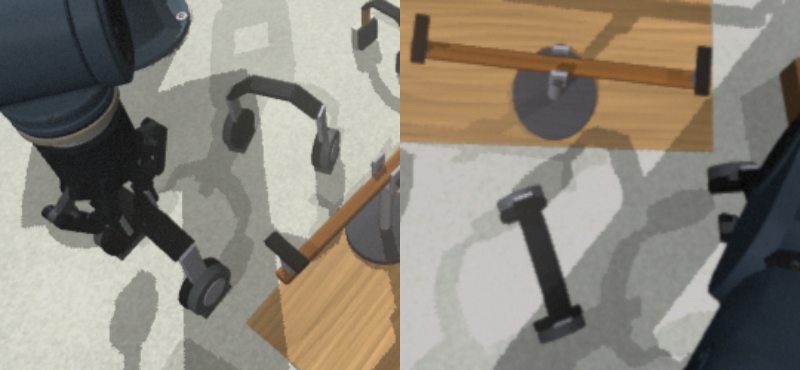

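The headset is held squarely (opening 27 mm). Next I'll lift it and carry it over the right cradle.

Request:
step_arm --plan '[0, 0, -0.05, 0, 0, 0, -1, 0, 0, -0.1, 0, 0, 0, -1, 0, 0, -0.15, 0, 0, 0, -1, 0.02, -0.006, -0.184, 0, 0, 2, -1, 0.055, -0.016, -0.184, 0, 0, 4, -1]'

```text
time_s: 4.45
ee_pos: [0.5135, -0.2428, 0.5277]
ee_rot: [0.001, 1.0, 0.008, 0.002]
contact_force: [0.1, -0.7, -2.5]
gripper_width: 0.027
gripper_force: 40.7
```

Run:
```python
from h import *
to("above seat",seat(-1,0)+[0,0,.18],BY)
```

```text
above seat shift [ 0.1074 -0.0406  0.004 ] rot [ 0.13 -0.23  5.06] tcp [ 0.62  -0.201  0.524]
```

Request:
step_arm --plan '[0.035, -0.013, 0.003, 0, 0, 2.5, -1, 0.075, -0.028, 0.003, 0, 0, 5, -1, 0.1074, -0.0406, 0.003, 0, 0, 5, -1, 0.1074, -0.0406, 0.003, 0, 0, 5, -1, 0.1074, -0.0406, 0.003, 0, 0, 5, -1]'

```text
time_s: 5.08
ee_pos: [0.6198, -0.2004, 0.5211]
ee_rot: [-0.0, 0.999, -0.035, -0.001]
contact_force: [0.2, 0.2, -2.5]
gripper_width: 0.0269
gripper_force: 40.7
```

Run:
```python
from h import *
print(robot.read_state()["ee_pos"])
for c in("top","scene"):
    robot.capture(c)
    for q in("headset_a","seat_right","seat_left"):
        for d in robot.mark_of(q,c): print(c,q,w(c,d["centre"]).round(3),round(d["confidence"],2))
to("near seat",seat(-1,0,.0045)+[0,0,.015],BY)
```

```text
[ 0.61981054 -0.20037809  0.52114212]
top headset_a [ 0.433 -0.025  0.141] 0.91
top seat_left [0.647 0.117 0.185] 0.82
scene headset_a [ 0.615 -0.198  0.364] 0.87
scene seat_right [ 0.62  -0.202  0.179] 0.61
near seat shift [0.0006 0.0002 0.1627] rot [ 0.   -0.01  0.19] tcp [ 0.62  -0.201  0.36 ]
```

Request:
step_arm --plan '[0, 0, 0.04, 0, 0, 0, -1, 0, 0, 0.08, 0, 0, 0, -1, 0, 0, 0.12, 0, 0, 0, -1, 0, 0, 0.163, 0, 0, 0, -1, 0, 0, 0.163, 0, 0, 0, -1]'

```text
time_s: 6.1
ee_pos: [0.6193, -0.2001, 0.3562]
ee_rot: [-0.001, 0.999, -0.035, -0.003]
contact_force: [0.6, 0.1, -3.0]
gripper_width: 0.0271
gripper_force: 40.7
```

Run:
```python
from h import *
a=robot.capture("scene")[180:400,130:330];b=robot.capture("top")[140:260,300:440]
cv2.imwrite("pics/n.png",np.hstack([cv2.resize(a,(400,440)),cv2.resize(b,(400,440))]))
s=robot.read_state();print(s["ee_pos"],s["contact_force"])
src=to("touch",seat(-1,0,.0045),BY)
for t in(2,4,6,8): to(f"arc{t}",seat(-1,t,.0045),BY,t,src=src)
```

```text
[ 0.62028785 -0.20038768  0.36059947] [-0.03297123 -0.08685643 -2.07967443]
touch shift [-0.      0.0002  0.0161] rot [ 0.03 -0.08  0.2 ] tcp [ 0.62  -0.201  0.344]
arc2 shift [0.     0.007  0.0057] rot [2. 0. 0.] tcp [ 0.62  -0.208  0.339]
arc4 shift [0.     0.0139 0.0117] rot [ 4. -0. -0.] tcp [ 0.619 -0.214  0.333]
arc6 shift [0.     0.0205 0.0178] rot [ 6.  0. -0.] tcp [ 0.619 -0.221  0.327]
arc8 shift [0.     0.0269 0.0243] rot [ 8. -0. -0.] tcp [ 0.618 -0.227  0.32 ]
```

View pics/n.png

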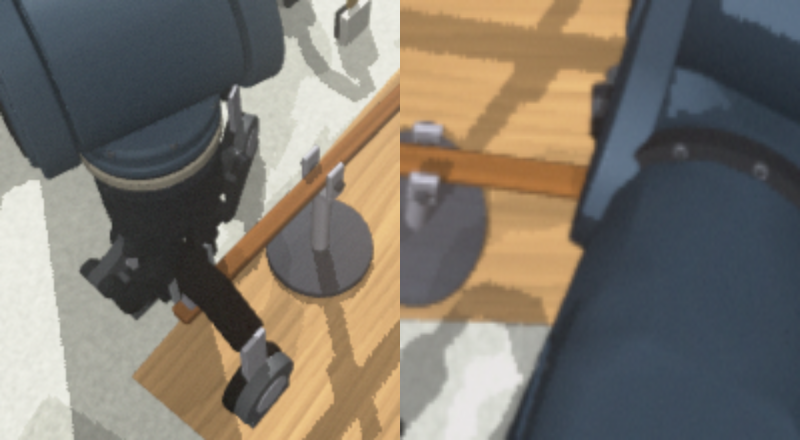

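The headband is centred over the right cradle, with one cup on each side of the bar (bar end at (185,310), far cup at (258,385)). I'll lower it to contact, then follow the bar's arc down.

Request:
step_arm --plan '[0, 0, 0.006, 0, 0, 0, -1, 0, 0, 0.011, 0, 0, 0, -1, 0, 0, 0.0165, 0, 0, 0, -1, 0, 0, 0.0175, 0, 0, 0, -1, 0, 0, 0.0175, 0, 0, 0, -1]'

```text
time_s: 6.82
ee_pos: [0.62, -0.2002, 0.3415]
ee_rot: [-0.0, 0.999, -0.035, -0.0]
contact_force: [0.3, -0.1, -2.3]
gripper_width: 0.0274
gripper_force: 40.7
```

Request:
step_arm --plan '[0, 0.0035, 0.003, 1, 0, 0, -1, 0, 0.007, 0.0057, 2, 0, 0, -1, 0, 0.0105, 0.0087, 3, 0, 0, -1, 0, 0.0139, 0.0117, 4, 0, 0, -1, 0, 0.0139, 0.0117, 4, 0, 0, -1]'

```text
time_s: 7.45
ee_pos: [0.6189, -0.2145, 0.3294]
ee_rot: [-0.035, 0.999, -0.035, 0.001]
contact_force: [0.1, -0.5, -2.5]
gripper_width: 0.0274
gripper_force: 40.8
```

Run:
```python
from h import *
s=robot.read_state();print(s["time_s"],s["ee_pos"],s["contact_force"],s["moment"])
for c in("top","scene"):
    robot.capture(c)
    for q in("seat_left",):
        for d in robot.mark_of(q,c): print(c,q,w(c,d["centre"]).round(3),round(d["confidence"],2))
print(seat(1,4,0))
for t in(5,6,7,7.5): to(f"arc{t}",seat(-1,t,.0045),BY,t)
```

```text
7.45 [ 0.61886558 -0.21446223  0.32942196] [ 0.05915873 -0.53695226 -2.45325249] [-0.12905648  0.03774585  0.00300664]
top seat_left [0.643 0.111 0.198] 0.69
scene seat_left [0.644 0.113 0.2  ] 0.85
[0.64345967 0.115051   0.19605142]
arc5 shift [ 0.0003  0.0037 -0.0002] rot [1.02 0.02 0.21] tcp [ 0.619 -0.218  0.33 ]
arc6 shift [0.0003 0.0072 0.0027] rot [2.02 0.02 0.21] tcp [ 0.619 -0.221  0.327]
arc7 shift [0.0003 0.0106 0.0057] rot [3.02 0.02 0.21] tcp [ 0.619 -0.224  0.323]
arc7.5 shift [0.0003 0.0123 0.0072] rot [3.52 0.02 0.21] tcp [ 0.618 -0.226  0.322]
```

Request:
step_arm --plan '[0, 0.0033, 0.003, 1, 0, 0, -1, 0, 0.0066, 0.006, 2, 0, 0, -1, 0, 0.01, 0.0092, 3, 0, 0, -1, 0, 0.0115, 0.0105, 3.5, 0, 0, -1, 0, 0.0115, 0.0105, 3.5, 0, 0, -1]'

```text
time_s: 8.28
ee_pos: [0.6183, -0.225, 0.3204]
ee_rot: [-0.066, 0.997, -0.035, 0.003]
contact_force: [-5.2, 2.3, 15.0]
gripper_width: 0.0273
gripper_force: 42.5
```

Run:
```python
from h import *
s=robot.read_state();print(s["time_s"],s["ee_pos"],s["contact_force"],s["moment"])
a=robot.capture("scene")[180:400,130:330]
b=robot.capture("scene")[180:330,200:370]
cv2.imwrite("pics/n2.png",np.hstack([cv2.resize(a,(400,440)),cv2.resize(b,(400,440))]))
for c in("top","scene"):
    robot.capture(c)
    for d in robot.mark_of("seat_left",c): print(c,w(c,d["centre"]).round(3),round(d["confidence"],2))
print(seat(1,7.5,0),seat(1,8,0))
```

```text
8.275 [ 0.61830743 -0.22497351  0.32038494] [-5.20418706  2.30260657 14.9722511 ] [0.62688299 0.89402614 0.11277703]
top [0.643 0.111 0.206] 0.66
scene [0.637 0.109 0.207] 0.85
[0.64318768 0.11134727 0.20549921] [0.6431454  0.11077142 0.20682976]
```

View pics/n2.png

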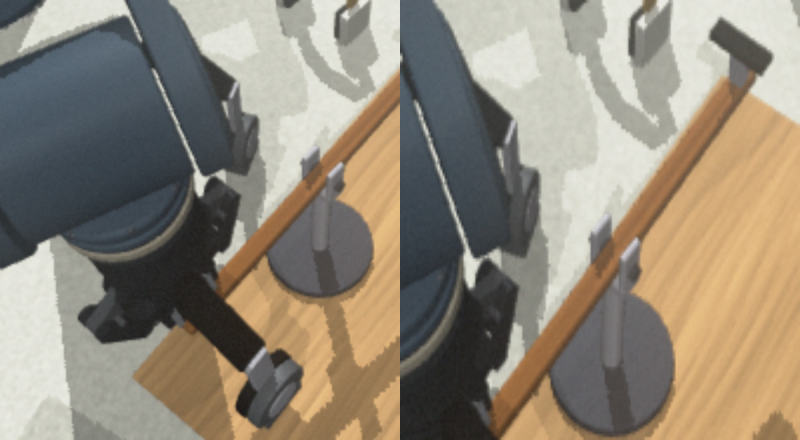

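The bar is tipped to its stop (right end down, left cradle raised near (740,45)) and I'm pressing with 15 N. I'll ease off, then release.

Request:
step_arm --plan '[0, 0, -0.001, 0, 0, 0, -1, 0, 0, -0.0015, 0, 0, 0, -1, 0, 0, -0.0015, 0, 0, 0, -1]'

```text
time_s: 8.95
ee_pos: [0.6183, -0.2249, 0.3205]
ee_rot: [-0.066, 0.997, -0.035, 0.003]
contact_force: [-1.9, 2.0, 7.3]
gripper_width: 0.0269
gripper_force: 41.7
```

Request:
step_arm --plan '[0, 0, 0, 0, 0, 0, -0.1, 0, 0, 0, 0, 0, 0, 0.2, 0, 0, 0, 0, 0, 0, 0.5, 0, 0, 0, 0, 0, 0, 0.8, 0, 0, 0, 0, 0, 0, 0.8]'

```text
time_s: 9.57
ee_pos: [0.6182, -0.225, 0.3199]
ee_rot: [-0.065, 0.997, -0.035, 0.002]
contact_force: [0.1, -0.7, -0.1]
gripper_width: 0.0768
gripper_force: 0.0
```

Run:
```python
from h import *
s=robot.read_state();print(s["time_s"],s["ee_pos"],s["contact_force"],s["gripper_width"])
for c in("top","scene"):
    robot.capture(c)
    for q in("headset_a","seat_left"):
        for d in robot.mark_of(q,c): print(c,q,w(c,d["centre"]).round(3),round(d["confidence"],2))
print("expect",seat(-1,8,0))
```

```text
9.575 [ 0.61821232 -0.22497315  0.31992655] [ 0.13317885 -0.6511116  -0.06174075] 0.07681985799676645
top headset_a [ 0.429 -0.025  0.141] 0.56
top seat_left [0.643 0.108 0.207] 0.61
scene headset_a [ 0.616 -0.207  0.163] 0.64
scene seat_left [0.641 0.111 0.211] 0.74
expect [ 0.61993725 -0.20526336  0.16229437]
```

Request:
step_arm --plan '[0, 0, -0.02, 0, 0, 0, 0.8, 0, 0, -0.04, 0, 0, 0, 0.8, 0, 0, -0.08, 0, 0, 0, 1, 0, 0, -0.12, -7.5, 0, 0, 1, 0, 0, -0.12, -7.5, 0, 0, 1]'

```text
time_s: 10.5
ee_pos: [0.6173, -0.2406, 0.4426]
ee_rot: [0.002, 0.999, -0.035, 0.003]
contact_force: [0.1, 0.6, 0.2]
gripper_width: 0.0854
gripper_force: 0.0
```

Run:
```python
from h import *
s=robot.read_state();print(s["time_s"],s["ee_pos"])
a=robot.capture("scene");cv2.imwrite("pics/r.png",a)
to("hover",[.431,-.026,.24],20)
```

```text
10.5 [ 0.61728545 -0.24062712  0.4425994 ]
hover shift [-0.2007 -0.201   0.0446] rot [  0.04  -0.12 -23.98] tcp [ 0.431 -0.026  0.395]
```

View pics/r.png

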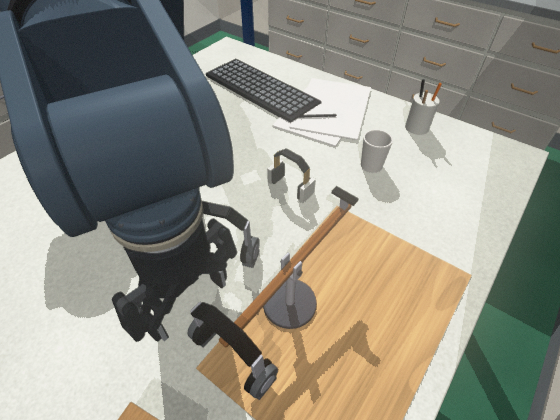

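The first headset hangs on the right cradle with its cups on both sides (band at about (230,328), cup at (262,378)), and the bar is tipped. Next is the middle headset.

Request:
step_arm --plan '[-0.04, -0.04, 0, 0, 0, -5, 1, -0.08, -0.08, 0, 0, 0, -10, 1, -0.12, -0.12, 0.01, 0, 0, -15, 1, -0.16, -0.16, 0.02, 0, 0, -20, 1, -0.2007, -0.201, 0.04, 0, 0, -24, 1]'

```text
time_s: 11.18
ee_pos: [0.4293, -0.0249, 0.3979]
ee_rot: [-0.001, 0.985, 0.175, -0.0]
contact_force: [1.1, 0.4, 0.1]
gripper_width: 0.0853
gripper_force: 0.0
```

Request:
step_arm --plan '[0, 0, 0, 0, 0, 0, 1]'

```text
time_s: 11.3
ee_pos: [0.4283, -0.024, 0.3968]
ee_rot: [-0.002, 0.985, 0.175, -0.002]
contact_force: [0.3, -0.0, 0.4]
gripper_width: 0.0855
gripper_force: 0.0
```

Run:
```python
from h import *
s=robot.read_state();print(s["time_s"],s["ee_pos"],s["gripper_width"])
robot.capture("scene")
for d in robot.mark_of("headset_a","scene"): print(w("scene",d["centre"]).round(3),round(d["confidence"],2))
to("grasp",[.431,-.026,.146],20)
```

```text
11.3 [ 0.42827214 -0.02402779  0.39682078] 0.08549308659498764
[ 0.615 -0.205  0.165] 0.97
[ 0.43  -0.03   0.146] 0.92
grasp shift [0.0001 0.0003 0.0975] rot [-0.06  0.03  0.02] tcp [ 0.431 -0.026  0.301]
```

Request:
step_arm --plan '[0, 0, 0.03, 0, 0, 0, 1, 0, 0, 0.06, 0, 0, 0, 1, 0, 0, 0.08, 0, 0, 0, 1, 0, 0, 0.097, 0, 0, 0, 1, 0, 0, 0.097, 0, 0, 0, 1]'

```text
time_s: 12.02
ee_pos: [0.4313, -0.0267, 0.301]
ee_rot: [-0.001, 0.985, 0.173, -0.001]
contact_force: [0.2, -0.1, 0.6]
gripper_width: 0.0853
gripper_force: 0.0
```

Request:
step_arm --plan '[0, 0, 0, 0, 0, 0, -1, 0, 0, 0, 0, 0, 0, -1, 0, 0, 0, 0, 0, 0, -1, 0, 0, 0, 0, 0, 0, -1, 0, 0, 0, 0, 0, 0, -1]'

```text
time_s: 12.65
ee_pos: [0.4311, -0.0262, 0.3025]
ee_rot: [0.0, 0.985, 0.174, 0.001]
contact_force: [-1.5, -1.8, 5.7]
gripper_width: 0.0273
gripper_force: 39.8
```

Request:
step_arm --plan '[0, 0, 0, 0, 0, 0, -1, 0, 0, -0.02, 0, 0, 0, -1, 0, 0, -0.06, 0, 0, 0, -1, 0, 0, -0.11, 0, 0, 0, -1, 0, 0, -0.11, 0, 0, 0, -1]'

```text
time_s: 13.28
ee_pos: [0.4313, -0.0261, 0.4148]
ee_rot: [0.001, 0.985, 0.174, 0.003]
contact_force: [-0.3, -0.3, -3.2]
gripper_width: 0.0266
gripper_force: 40.3
```

Run:
```python
from h import *
s=robot.read_state();print(s["time_s"],s["ee_pos"],s["moment"])
robot.capture("scene")
for d in robot.mark_of("headset_a","scene"): print(w("scene",d["centre"]).round(3),round(d["confidence"],2))
to("up",[.431,-.026,.41],20)
to("above seat",seat(1,8)+[0,0,.18],BY)
```

```text
13.275 [ 0.43126616 -0.02610623  0.41478623] [-0.07941554  0.04861377  0.06024857]
[ 0.432 -0.029  0.258] 0.83
[ 0.614 -0.204  0.167] 0.66
up shift [ 3.000e-04  1.000e-04 -1.536e-01] rot [-0.02  0.02  0.  ] tcp [ 0.431 -0.026  0.565]
above seat shift [ 0.2463 -0.0553 -0.1345] rot [-1.00e-02  3.00e-02  2.42e+01] tcp [0.643 0.11  0.546]
```

Request:
step_arm --plan '[0, 0, -0.045, 0, 0, 0, -1, 0, 0, -0.09, 0, 0, 0, -1, 0, 0, -0.13, 0, 0, 0, -1, 0.04, -0.01, -0.1345, 0, 0, 5, -1, 0.085, -0.02, -0.1345, 0, 0, 10, -1]'

```text
time_s: 14.0
ee_pos: [0.5049, 0.0223, 0.5454]
ee_rot: [-0.0, 0.996, 0.085, -0.001]
contact_force: [-0.1, -0.6, -1.8]
gripper_width: 0.0274
gripper_force: 40.5
```

Run:
```python
from h import *
to("above seat",seat(1,8)+[0,0,.18],BY)
to("above seat tilted",seat(1,8)+[0,0,.18],BY,8)
```

```text
above seat shift [ 0.1512 -0.0632 -0.0006] rot [-1.000e-02  7.000e-02  1.399e+01] tcp [0.643 0.11  0.546]
above seat tilted shift [ 0.1459 -0.0422  0.0009] rot [ 7.96  1.05 13.96] tcp [0.642 0.089 0.544]
```

Request:
step_arm --plan '[0.035, -0.01, 0, 2, 0.25, 3.5, -1, 0.075, -0.021, 0, 4, 0.5, 7, -1, 0.115, -0.033, 0, 6, 0.8, 10.5, -1, 0.1459, -0.0422, 0, 8, 1, 14, -1, 0.1459, -0.0422, 0, 8, 1, 14, -1]'

```text
time_s: 14.62
ee_pos: [0.642, 0.0894, 0.5425]
ee_rot: [-0.07, 0.997, -0.035, -0.0]
contact_force: [-0.2, -0.9, -3.1]
gripper_width: 0.027
gripper_force: 40.5
```

Run:
```python
from h import *
robot.capture("scene")
for q in("headset_a","seat_left"):
  for d in robot.mark_of(q,"scene"): print(q,w("scene",d["centre"]).round(3),round(d["confidence"],2))
print(seat(1,8,0))
B=(Ro.from_euler("z",BY,degrees=True)*Ro.from_euler("x",8,degrees=True)).apply([0,0,1])
to("near",seat(1,8,.0045)+B*.015,BY,8)
```

```text
headset_a [ 0.613 -0.208  0.165] 0.87
headset_a [0.639 0.112 0.391] 0.84
seat_left [0.643 0.111 0.206] 0.61
[0.6431454  0.11077142 0.20682976]
near shift [0.0016 0.0248 0.1635] rot [0.   0.15 0.18] tcp [0.641 0.087 0.38 ]
```

Request:
step_arm --plan '[0, 0.006, 0.04, 0, 0, 0, -1, 0, 0.012, 0.08, 0, 0, 0, -1, 0, 0.018, 0.12, 0, 0, 0, -1, 0.0005, 0.0245, 0.162, 0, 0, 0, -1, 0.0005, 0.0245, 0.162, 0, 0, 0, -1]'

```text
time_s: 15.4
ee_pos: [0.6397, 0.0866, 0.3798]
ee_rot: [-0.07, 0.997, -0.035, -0.001]
contact_force: [0.5, -0.4, -1.7]
gripper_width: 0.0273
gripper_force: 40.6
```

Run:
```python
from h import *
a=robot.capture("scene")[120:330,170:400]
cv2.imwrite("pics/n4.png",cv2.resize(a,(690,600)))
for q in("headset_a","seat_left"):
  for d in robot.mark_of(q,"scene"): print(q,w("scene",d["centre"]).round(3),round(d["confidence"],2))
s=robot.read_state();print(s["time_s"],s["ee_pos"],s["contact_force"])
src=to("touch",seat(1,8,.0045),BY,8)
for t in(6,4,2,1,0): to(f"arc{t}",seat(1,t,.0045),BY,t,src=src)
```

```text
headset_a [0.64  0.107 0.225] 0.79
headset_a [ 0.616 -0.205  0.165] 0.76
seat_left [0.643 0.11  0.212] 0.94
15.55 [0.64094923 0.08688345 0.38493051] [-0.11307899  0.88463606 -2.39865428]
touch shift [0.0004 0.0011 0.0202] rot [-0.06 -0.16  0.2 ] tcp [0.642 0.089 0.365]
arc6 shift [ 0.     -0.007   0.0057] rot [-2.  0. -0.] tcp [0.642 0.096 0.36 ]
arc4 shift [-0.     -0.0139  0.0117] rot [-4.  0. -0.] tcp [0.643 0.104 0.355]
arc2 shift [-0.     -0.0205  0.0178] rot [-6.  0.  0.] tcp [0.643 0.111 0.35 ]
arc1 shift [-0.     -0.0237  0.021 ] rot [-7.  0.  0.] tcp [0.643 0.115 0.347]
arc0 shift [ 0.     -0.0269  0.0243] rot [-8.  0.  0.] tcp [0.644 0.119 0.344]
```

View pics/n4.png

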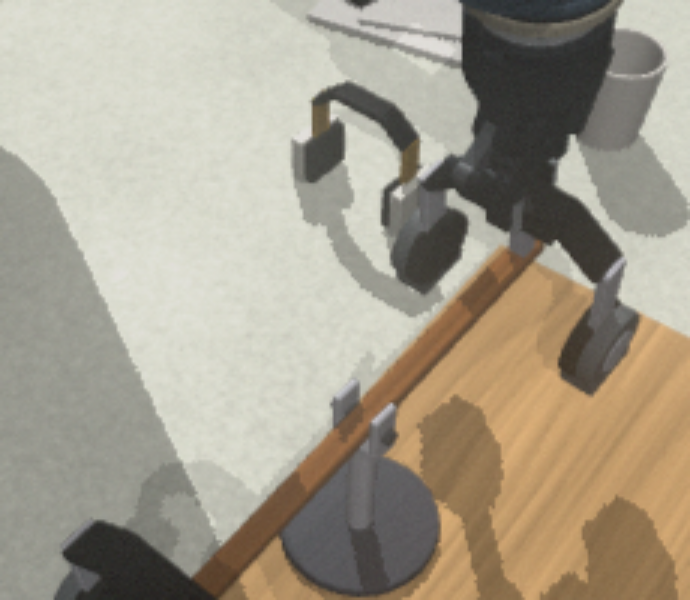

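The second headset straddles the left end of the bar above the cradle and clears the child's headset. I'll lower it and follow the arc to level.

Request:
step_arm --plan '[0, 0.001, 0.008, 0, 0, 0, -1, 0, 0.001, 0.014, 0, 0, 0, -1, 0, 0.001, 0.0195, 0, 0, 0, -1, 0, 0.001, 0.0215, 0, 0, 0, -1, 0, 0.001, 0.0215, 0, 0, 0, -1]'

```text
time_s: 16.18
ee_pos: [0.6409, 0.0891, 0.3612]
ee_rot: [-0.07, 0.997, -0.035, 0.003]
contact_force: [-0.6, -0.1, -1.2]
gripper_width: 0.0271
gripper_force: 40.7
```

Request:
step_arm --plan '[0, -0.0035, 0.003, -1, 0, 0, -1, 0, -0.007, 0.0057, -2, 0, 0, -1, 0, -0.0105, 0.0087, -3, 0, 0, -1, 0, -0.0139, 0.0117, -4, 0, 0, -1, 0, -0.0139, 0.0117, -4, 0, 0, -1]'

```text
time_s: 16.8
ee_pos: [0.6419, 0.1048, 0.3513]
ee_rot: [-0.035, 0.999, -0.035, 0.001]
contact_force: [-0.2, -1.0, -0.6]
gripper_width: 0.0276
gripper_force: 40.8
```

Run:
```python
from h import *
for c in("scene",):
  robot.capture(c)
  for q in("headset_a","seat_left"):
    for d in robot.mark_of(q,c): print(q,w(c,d["centre"]).round(3),round(d["confidence"],2))
s=robot.read_state();print(s["time_s"],s["ee_pos"],s["contact_force"],s["moment"])
for t in(4,3,2,1,0): to(f"arc{t}",seat(1,t,.0025),BY,t)
```

```text
headset_a [0.645 0.117 0.196] 0.72
headset_a [ 0.617 -0.202  0.181] 0.57
seat_left [0.642 0.117 0.19 ] 0.85
16.95 [0.64191182 0.10450136 0.35160338] [0.0564426  1.10551467 0.52670446] [ 0.11016493 -0.02957606  0.00670407]
arc4 shift [ 0.0008  0.0002 -0.0016] rot [-0.07  0.01  0.18] tcp [0.643 0.104 0.353]
arc3 shift [ 0.0008 -0.0033  0.0012] rot [-1.07  0.01  0.18] tcp [0.643 0.108 0.351]
arc2 shift [ 0.0008 -0.0067  0.0041] rot [-2.07  0.01  0.18] tcp [0.643 0.111 0.348]
arc1 shift [ 0.0008 -0.0101  0.0071] rot [-3.07  0.01  0.18] tcp [0.643 0.115 0.345]
arc0 shift [ 0.0008 -0.0135  0.0101] rot [-4.07  0.    0.18] tcp [0.644 0.119 0.342]
```

Request:
step_arm --plan '[0, -0.0033, 0.0025, -1, 0, 0, -1, 0, -0.0067, 0.005, -2, 0, 0, -1, 0, -0.01, 0.0075, -3, 0, 0, -1, 0, -0.0135, 0.0105, -4, 0, 0, -1, 0, -0.0135, 0.0105, -4, 0, 0, -1]'

```text
time_s: 17.58
ee_pos: [0.643, 0.1188, 0.3417]
ee_rot: [-0.0, 0.999, -0.035, -0.0]
contact_force: [-0.1, -0.6, 0.5]
gripper_width: 0.0269
gripper_force: 40.8
```

Request:
step_arm --plan '[0, 0, 0, 0, 0, 0, -0.3, 0, 0, 0, 0, 0, 0, -0.1, 0, 0, 0, 0, 0, 0, 0.2, 0, 0, 0, 0, 0, 0, 0.5, 0, 0, 0, 0, 0, 0, 0.8]'

```text
time_s: 18.2
ee_pos: [0.643, 0.1186, 0.3421]
ee_rot: [-0.0, 0.999, -0.035, 0.0]
contact_force: [-0.6, 0.2, -0.7]
gripper_width: 0.0766
gripper_force: 0.0
```

Request:
step_arm --plan '[0, 0, 0, 0, 0, 0, 0.8, 0, 0, 0, 0, 0, 0, 0.8, 0, 0, 0, 0, 0, 0, 0.8, 0, 0, 0, 0, 0, 0, 0.8, 0, 0, 0, 0, 0, 0, 0.8]'

```text
time_s: 18.82
ee_pos: [0.643, 0.1186, 0.3421]
ee_rot: [-0.0, 0.999, -0.035, 0.0]
contact_force: [1.0, 0.5, -0.5]
gripper_width: 0.0769
gripper_force: 0.0
```

Run:
```python
from h import *
for c in("scene",):
  robot.capture(c)
  for q in("headset_a","seat_left"):
    for d in robot.mark_of(q,c): print(q,w(c,d["centre"]).round(3),round(d["confidence"],2))
s=robot.read_state();print(s["time_s"],s["ee_pos"],s["contact_force"],s["gripper_width"])
```

```text
headset_a [0.642 0.117 0.188] 0.72
headset_a [ 0.618 -0.199  0.187] 0.65
seat_left [0.644 0.117 0.186] 0.88
18.975 [0.64296254 0.11859385 0.3420556 ] [-0.25521623  0.06033331  0.8639962 ] 0.0764856811953733
```

Both bands read 187–188 mm, so the bar is level. I'll retreat slowly straight up.

Request:
step_arm --plan '[0, 0, -0.015, 0, 0, 0, 0.8, 0, 0, -0.035, 0, 0, 0, 0.8, 0, 0, -0.07, 0, 0, 0, 0.8, 0, 0, -0.12, 0, 0, 0, 0.8, 0, 0, -0.17, 0, 0, 0, 0.8]'

```text
time_s: 19.6
ee_pos: [0.6425, 0.1184, 0.5149]
ee_rot: [-0.0, 0.999, -0.035, 0.001]
contact_force: [0.1, -0.2, 0.1]
gripper_width: 0.0767
gripper_force: 0.0
```

Request:
step_arm --plan '[-0.06, 0, 0, 0, 0, 0, 0.8, -0.12, 0, 0, 0, 0, 0, 0.8, -0.18, 0, 0, 0, 0, 0, 0.8, -0.2, 0, 0, 0, 0, 0, 0.8, -0.2, 0, 0, 0, 0, 0, 0.8]'

```text
time_s: 20.23
ee_pos: [0.4424, 0.1326, 0.5136]
ee_rot: [-0.001, 0.999, -0.035, 0.001]
contact_force: [1.3, 0.3, -0.7]
gripper_width: 0.0767
gripper_force: 0.0
```

Request:
step_arm --plan '[0, 0, 0, 0, 0, 0, 0.8, 0, 0, 0, 0, 0, 0, 0.8, 0, 0, 0, 0, 0, 0, 0.8, 0, 0, 0, 0, 0, 0, 0.8, 0, 0, 0, 0, 0, 0, 0.8]'

```text
time_s: 20.85
ee_pos: [0.4435, 0.1325, 0.5119]
ee_rot: [-0.0, 0.999, -0.035, 0.0]
contact_force: [-0.5, 0.1, -1.0]
gripper_width: 0.0766
gripper_force: 0.0
```

Run:
```python
from h import *
im=robot.capture("scene");cv2.imwrite("pics/f.png",im)
for q in("headset_a",):
    for d in robot.mark_of(q,"scene"): print(q,w("scene",d["centre"]).round(3),round(d["confidence"],2))
print(robot.read_state()["time_s"])
```

```text
headset_a [ 0.614 -0.2    0.185] 0.64
20.95
```

View pics/f.png

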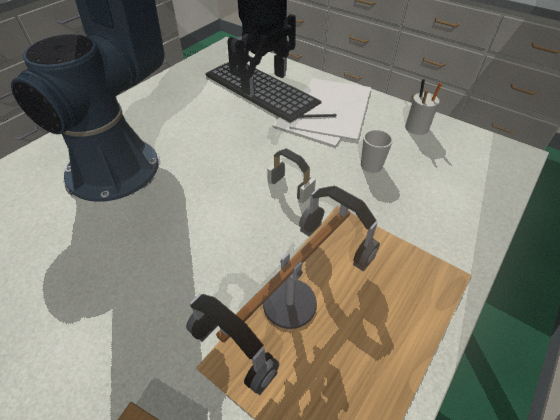

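Both headsets hang on their cradles (bands at about (230,320) and (345,200)), the bar is level, the child's headset is untouched and the arm is clear.

```bash
python3 -c "
from station import robot
print(robot.job_done())"
```

```text
the job is handed in; nothing more can be done
None
```

Both full-size headsets hang on the rack, one on each cradle, with the bar level; the child's headset was left where it stood, and the job was handed in at about 21 s of the 67 s allowed.

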